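# Close up the marking desk

### The arm

A 6-joint arm with a two-finger parallel gripper is mounted at the origin on the work surface. World frame = base frame: x ahead of the robot, y to its left, z up, the work surface at z = 0. Lengths are in mm, angles in rad, forces in N, time in s.
With the tool pointing down it reaches from about 275 to 875 mm from the base axis. Payload 12.5 kg.
Tool frame: the origin (TCP) lies between the finger pads; the fingertips stand ctrl.tcp_to_tips ahead of it and the grasp point (between the pads) lies 11 mm behind it (ctrl.tcp_to_tips is the distance from the TCP to the fingertips, in mm); z points along the fingers, x is the direction in which the jaws open and shut, and the axes are right-handed (so a half turn about z gives the same grasp; the last joint's range is limited). The gripper opens to 85 mm and grips with 20 to 120 N. Pads are 22 mm wide; open, the fingers measure 114 mm over their backs; the gripper's body (76 mm by 85 mm) begins 54 mm behind the grasp point. The pads swing forward as they close: fully open they stand 13 mm farther back than shut.
Start: joints at [1.136, 0.351, 1.652, -0, 1.139, -0.085], TCP at [188.459, 516.689, 239.29] pointing down, gripper open.
Joint ranges: [-2.75, 2.75], [-0.79, 2.1], [0.01, 2.65], [-1.57, 4.71], [0.07, 3.14], [-2.87, 2.87]. Speed limits (rad/s): [2.22, 2.22, 2.79, 3.14, 3.14, 3.14].

### API

Orientations are given as a unit quaternion [x, y, z, w].
In Python, from bench import status, viewer, job, ctrl gives the robot as it stands.
- The arm moves only by the tool servo_tool, never from a script. Its argument "moves" is text: rows parted by semicolons, each of 7 numbers parted by spaces: the shift along the tool's x, y, z in cm, then the turn, a rotation vector about the tool's x, y, z in rad, then the opening, from -1 (shut) to 1 (fully open). In form: x y z wx wy wz jaw; .... A call has 1 to 20 rows; each row shifts and turns the commanded pose from where the row before left it, along the tool's axes as they then stand; what a row does not reach is not made up. A row lasts 1/8 s, in which the tool goes at most 62.5 mm and 10.7 degrees, less where a joint would pass 70% of its speed; a pose out of reach is approached as far as the arm can. A call with a gripper value outside its range is refused whole. The fingers move at their own pace and stop on an object; the grip force is fixed at half the most. Time passes only in rows, so rows that do not move let the fingers close. It gives the time, the measured TCP pose, the force and the opening at its end, in the units of the state.
- status.state(): the state, without advancing time (a new reading comes with each control period).
- viewer.camera(name): name is "scene" or "top"; returns a dict with "pixels" (400x640x3 uint8, red, green, blue), "range_z" (400x640 float32, mm along the optical axis (not along the pixel's ray), 0 where there is no reading), "mtx" (3x3 intrinsics, pixels), "dist_coeffs" ([k1, k2, p1, p2, k3] as OpenCV has them; the pictures are not rectified), "R" (3x3) and "t" (3): a world point X has camera coordinates R X + t. Camera axes: x right, y down, z forward; pixel columns grow to the right and rows downward; lengths in mm; the calibration is good to about 2 mm. A picture is of the moment at which its call begins.
- job.hand_in(): hands the job in, once; it reports no verdict.
The state is a dict: "time": time; "q": joint angles; "joint_velocities": joint speeds; "tau": joint torques, N m; "eef_pos": TCP position; "tool_rot": TCP orientation; "contact_force": force on the tool from outside, world axes, zero at the start; "torque": the same for the moment, N m; "finger_gap": opening from 0.0 (shut) to 1.0 (fully open).
Only numpy, scipy, OpenCV 4.12 (cv2) and the standard library are available. Lean on these libraries where they do the work, as an engineer would, in place of code of your own. Each camera call takes 0.05 s, during which the arm holds its last target. There are 200 camera calls.

### The job

Close up the desk for the evening: with the fingertips, push both drawers of the white desk unit fully home and push the lid of the orange stationery box down until it is fully shut. Only push from outside - do not reach into the drawers or under the lid, and do not grip or lift anything. Leave the stationery box standing where it is, and do not disturb the pen cup, the water bottle or the stapler.

Things in the scene. Friction and masses are not known exactly. Their poses are not given: they have to be found in the camera images.
- drawer_unit: White plastic desktop unit with two blue drawers side by side, fixed to the desk; carcass 220 deep (x) x 264 wide (y) x 66 mm high with a flat closed top. Origin on the desk surface under the unit, midway across its width and 50 mm behind the front of the carcass; own x points into the unit (the way the drawers are pushed shut), y to its left, z up.
- left_drawer (a joint): Left blue drawer (at own y = +65 mm of the unit): how far it stands out, in m; 0 = fully home against a firm stop, 0.10 = fully out. It slides along the unit's -x as it opens, stays where it is left, and takes 1 to 3 N to push.
- right_drawer (a joint): Right blue drawer (own y = -65 mm of the unit); otherwise the same as the left one.
- left_drawer_front (a point): Centre of the outer face of the left drawer's front, 35 mm above the desk; moves with the drawer; axes as the unit's. The front is a flat upright panel without a knob, 124 wide x 50 mm high x 12 mm thick, its lower edge 10 mm and its top edge 60 mm above the desk. Behind the front lie the drawer's white lining and its contents, which are not to be touched. Home, its outer face stands 12 mm ahead of the carcass (62 mm ahead of the unit's origin).
- right_drawer_front (a point): The same point of the right drawer's front.
- stationery_box: Orange open-topped box, loose on the desk, 130 deep (x) x 170 wide (y) x 55 mm high, 1 to 1.7 kg with its lid. Origin at the centre of its underside; own x points to the hinged side (far from the robot), z up.
- box_lid (a joint): Orange lid of the box: its opening angle in rad; 0 = lying shut on the rim against a firm stop, about 1.57 = upright. A stiff hinge (1 to 3 N at the free edge) keeps it at any angle; it does not fall shut by itself.
- lid_hinge (a point): Middle of the lid's hinge axis, on the box's far upper rim: 65 mm along own x of the box from its centre, 55 mm above its underside. The axis runs along own y of the box. From it the lid reaches 132 mm towards the free edge: along the box's -x when shut, and turning upwards as it opens. The point's own x points from the free edge to the hinge, z out of the lid's outer face.
- lid_mark (a point): Centre of a black disc, 24 mm across, on the lid's outer face: 105 mm from the hinge axis, in the middle of the lid's 174 mm width. The outer face lies 8 mm outward of the hinge axis (63 mm above the desk when shut); the white underside is not to be touched. The outer face looks up when shut, and up and away from the robot when open. Turns with the lid; axes as lid_hinge.
- pen_cup: Green cup with pens, 76 mm across, 95 mm high (pens to 150 mm), loose on top of the drawer unit towards its rear. Origin at the centre of its underside.
- water_bottle: Clear water bottle with a red cap and label, 64 mm across, 200 mm high, loose on the desk. Origin at the centre of its underside.
- stapler: Blue and black stapler, 140 x 36 x 48 mm, lying on the desk. Origin at the centre of its underside, x along its length.
Things that resemble listed ones, but are neither listed nor needed, are in the scene too. Of the things that look like the stationery_box, the smaller one is meant.

How it is judged:
By the outcome, as a careful person would: the job done as asked, in the order asked, and still so for the second after the job is handed in, with the robot touching nothing.
It also fails if it takes over 64 s, if anything falls off the work surface, if the arm or the gripper's body presses on something with over 40 N, if the wrist force passes 120 N, or if a joint passes its speed limit or range.

## Working session

There is one attempt and no reset: what is moved stays moved. The work goes in short steps, Python scripts to look and compute and a tool call to move; the robot and the scene stay as the last step left them, time stands still between calls to the robot, and variables do not carry over. Pictures are saved under pics/ and viewed, about 8 in all and at most 12, crops included, and the job is handed in when it is done.

Besides the shell and the picture viewer there is one more tool, called after "Request:" as a command line: name --argument value ..., lists and objects as JSON in quotes. servo_tool: Moves the arm, as the interface text tells. Its arguments: {"type":"object","properties":{"moves":{"type":"string"}},"required":["moves"]}

```bash
mkdir -p pics
cat > h.py <<'E'
import numpy as np, cv2
from bench import status, viewer, job, ctrl
def cap(n):
    c=viewer.camera(n); return c
def cloud(c):
    h,w=c['range_z'].shape
    u,v=np.meshgrid(np.arange(w),np.arange(h))
    p=cv2.undistortPoints(np.stack([u,v],-1).reshape(-1,1,2).astype(float),np.array(c['mtx']),np.array(c['dist_coeffs'])).reshape(h,w,2)
    z=c['range_z'].astype(float)
    P=np.dstack([p*z[...,None],z])
    W=(P-np.array(c['t']))@np.array(c['R'])
    W[z==0]=np.nan
    return W
def save(c,name): cv2.imwrite('pics/'+name,c['pixels'][...,::-1])
E
python3 - <<'E'
from h import *
for n in('scene','top'):
    c=cap(n); save(c,n+'0.png'); np.savez(n+'0.npz',W=cloud(c),p=c['pixels'])
    print(n,-np.array(c['R']).T@np.array(c['t']))
print(status.state(),ctrl.tcp_to_tips)
E
```

```text
scene [1215.82228144  557.76845585  946.12670071]
top [ 369.95110193   -2.01851087 1321.48429714]
{'time': 0.1, 'q': array([ 1.13643838e+00,  3.51179039e-01,  1.65237371e+00, -3.21282250e-05,
        1.13909872e+00, -8.45927184e-02]), 'joint_velocities': array([-0.00019864, -0.00038927, -0.00266019,  0.00130042, -0.00029766,
        0.00044409]), 'tau': array([ 5.09228721e-04, -5.06834328e+01, -2.91878843e+01, -6.69914607e-05,
        2.64044531e-03, -5.88062164e-06]), 'eef_pos': array([188.32650386, 516.43679051, 238.80889147]), 'tool_rot': array([ 8.19348594e-01,  5.73295388e-01, -4.50544476e-04,  2.78386012e-04]), 'contact_force': array([-0.36765892, -0.43378319, -0.7841247 ]), 'torque': array([-0.05059543,  0.01443122, -0.00237774]), 'finger_gap': 0.9999000732266791} 8.0
```

View pics/scene0.png

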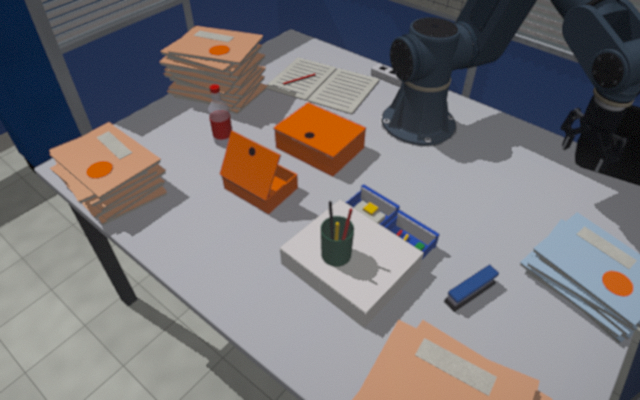

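View pics/top0.png

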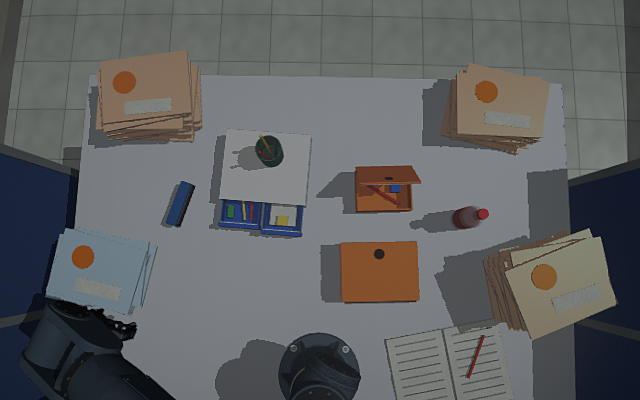

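The scene view shows the open small orange box at about (258,172), the larger shut orange box at (320,137), the drawer unit at (352,258), bottle (219,113) and stapler (472,287). In the top view the candidates for the box are the small open one at (387,188), about 57 px wide, and the large shut one at (380,272), about 78 px wide. The smaller open one fits. Next I measure and confirm it with a crop.

```bash
cat > m.py <<'E'
from h import *
import sys
def rect(P): 
    r=cv2.minAreaRect(P[:,:2].astype(np.float32)); return np.round(r[0],1),np.round(r[1],1),round(r[2],2)
def run(names=('top','scene'),tag='0'):
  for n in names:
    d=np.load(n+tag+'.npz'); W=d['W']; p=d['p'].astype(int)
    hsv=cv2.cvtColor(d['p'],cv2.COLOR_RGB2HSV); H,S,V=[hsv[...,i] for i in range(3)]
    x,y,z=W[...,0],W[...,1],W[...,2]
    ok=np.isfinite(z)
    print(n,'desk z',np.nanmedian(z[(abs(z)<15)]))
    er=lambda m:m
    m=ok&(S<60)&(abs(z-66)<6)&(x>300)&(x<900)&(y>-50)&(y<500)
    k,l,st,_=cv2.connectedComponentsWithStats(m.astype(np.uint8)); i=1+np.argmax(st[1:,4]); 
    print(' carcass',rect(W[l==i]),np.median(z[l==i]))
    c,s,a=rect(W[l==i])
    b=ok&(H>100)&(H<130)&(S>110)&(x>330)&(x<650)&(y>0)&(y<330)&(z>20)
    k,l,st,_=cv2.connectedComponentsWithStats(b.astype(np.uint8))
    for i in range(1,k):
        if st[i,4]>25: Q=W[l==i]; print(' blue',st[i],rect(Q),np.nanpercentile(Q[:,2],[2,50,98]).round(0))
    o=ok&(H<14)&(S>150)&(x>350)&(x<720)&(y<0)&(y>-420)&(z>10)
    k,l,st,_=cv2.connectedComponentsWithStats(o.astype(np.uint8))
    for i in range(1,k):
        if st[i,4]>100: Q=W[l==i]; print(' orange',st[i],rect(Q),np.nanpercentile(Q[:,2],[2,50,98]).round(0))
if __name__=='__main__': run()
E
python3 - <<'E'
from m import *
run()
d=np.load('top0.npz')['p'][120:320,200:500,::-1]; s=np.load('scene0.npz')['p'][110:310,180:480,::-1]
k=lambda i:cv2.resize(i,None,fx=1.33*2*.99,fy=1.33*2*.99,interpolation=cv2.INTER_CUBIC)[:,:]
im=np.vstack([cv2.resize(i,(450,300),interpolation=cv2.INTER_CUBIC) for i in (d,s)]); cv2.imwrite('pics/crop1.png',im)
E
```

```text
top desk z -0.07696682144698531
 carcass (array([625.6, 174.6]), array([265.3, 221.1]), 86.67) 65.42048348459869
 blue [221 199   5  22  61] (array([491.8, 305.1]), array([ 6.5, 65.2]), 84.93) [22. 41. 49.]
 blue [218 202  44  27 192] (array([477.5, 249.4]), array([124.1,  81.7]), 88.66) [39. 58. 65.]
 blue [263 203   4  25  52] (array([478.1, 175.1]), array([ 3.8, 75.2]), 87.55) [23. 44. 50.]
 blue [261 228  41   9 155] (array([423.1, 120.1]), array([ 24.4, 120.3]), 4.39) [50. 59. 64.]
 orange [356 166  65  18 957] (array([ 599.2, -187.7]), array([ 72.3, 170.5]), 2.04) [ 66. 125. 172.]
 orange [356 185  56  26 155] (array([ 536.4, -191. ]), array([ 73.8, 168.3]), 3.17) [16. 54. 60.]
 orange [ 341  242   77   19 1241] (array([ 375. , -172.6]), array([ 52.9, 225. ]), 0.95) [77. 82. 87.]
scene desk z -0.09395773308638347
 carcass (array([626.8, 176.8]), array([267.6, 224.9]), 86.43) 66.08102136122582
 blue [362 185  77  71 487] (array([463.8, 188.2]), array([252.8,  73.2]), 81.12) [22. 51. 63.]
 blue [347 192  14  13  68] (array([459.3,  65.2]), array([ 3.8, 54.3]), 86.25) [21. 35. 45.]
 orange [ 275  119   69   56 1189] (array([ 381.5, -168. ]), array([ 60.3, 226.4]), 0.67) [12. 47. 84.]
 orange [ 216  120   81   91 3450] (array([ 562.4, -258.6]), array([331.9, 151.4]), 84.53) [ 13.  87. 167.]
```

View pics/crop1.png

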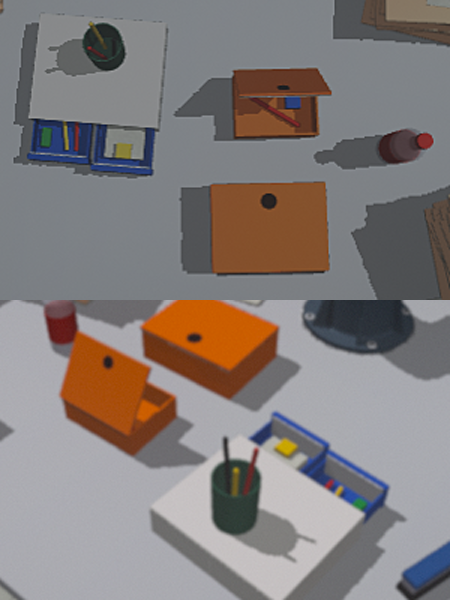

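The crop confirms it: the small open orange box with the pens and the black-disc lid (crop px 283,100 top, 105,362 scene) is the one meant. The other is larger and already shut. Now the refined poses.

Run:
```python
from h import *
C=np.array([626.2,175.6]); a=np.radians(-3.45); ex=np.array([np.cos(a),np.sin(a)]); ey=np.array([-ex[1],ex[0]])
O=C-60*ex; print('unit origin',O.round(1))
for n in('top','scene'):
    d=np.load(n+'0.npz');W=d['W'];hsv=cv2.cvtColor(d['p'],cv2.COLOR_RGB2HSV);H,S=hsv[...,0],hsv[...,1]
    m=np.isfinite(W[...,2])&(W[...,2]>45)&(W[...,2]<68)&(H>95)&(H<130)&(S>90)
    Q=W[m]; U=np.c_[(Q[:,:2]-O)@ex,(Q[:,:2]-O)@ey,Q[:,2]]
    for nm,lo,hi in(('L',10,120),('R',-120,-10)):
        q=U[(U[:,1]>lo)&(U[:,1]<hi)&(U[:,0]>-190)&(U[:,0]<-70)]
        if len(q)>5: print(n,nm,len(q),'x pct',np.percentile(q[:,0],[0,5,25,50,75]).round(1))
    z=W[...,2]; x=W[...,0];y=W[...,1]
    o=np.isfinite(z)&(H<14)&(S>150)&(x>490)&(x<680)&(y<-70)&(y>-300)
    L=W[o&(z>72)]
    # robust plane
    rng=np.random.default_rng(0);best=0
    for _ in range(400):
        p=L[rng.choice(len(L),3,False)];nn=np.cross(p[1]-p[0],p[2]-p[0])
        if np.linalg.norm(nn)<500: continue
        nn/=np.linalg.norm(nn);k=abs((L-p[0])@nn)<2.5
        if k.sum()>best:best=k.sum();B=k
    I=L[B];c=I.mean(0);nn=np.linalg.svd(I-c,full_matrices=False)[2][2];nn*=np.sign(nn[2])
    print(n,'lid',best,len(L),'n',nn.round(3),'angle',np.degrees(np.arctan2(np.hypot(*nn[:2]),nn[2])).round(1),'yaw',np.degrees(np.arctan2(nn[1],nn[0])).round(1),'c',c.round(1),'zmax',np.percentile(I[:,2],99.5).round(1),'top edge',I[I[:,2]>np.percentile(I[:,2],98)].mean(0).round(1),'y',np.percentile(I[:,1],[.5,99.5]).round(1))
    k=o&(z>48)&(z<62)&(x<600); print(n,'rim front x',np.percentile(x[k],[1,5,50]).round(1),'y',np.percentile(y[k],[1,99]).round(1))
    k=np.isfinite(z)&(d['p'].max(2)<60)&(x>540)&(x<640)&(y<-150)&(y>-240)&(z>110); print(n,'mark',k.sum(),W[k].mean(0).round(1))
```

```text
unit origin [566.3 179.2]
top L 142 x pct [-132.7 -132.1 -129.8 -126.9 -123.9]
top R 142 x pct [-144.2 -143.5 -141.3 -138.4 -135.5]
top lid 866 888 n [0.847 0.036 0.531] angle 57.9 yaw 2.5 c [ 594.1 -189.3  126.9] zmax 173.4 top edge [ 564.9 -181.8  173. ] y [-272.2 -104.8]
top rim front x [497.7 498.  503.7] y [-273.6 -107.5]
top mark 22 [ 581.3 -189.3  148.5]
scene L 135 x pct [-131.2 -129.9 -126.4 -123.6 -121.2]
scene R 116 x pct [-142.  -140.8 -137.6 -134.9 -132.2]
scene lid 1582 2033 n [0.851 0.024 0.524] angle 58.4 yaw 1.6 c [ 599.6 -183.4  120.3] zmax 170.0 top edge [ 570.  -175.6  169.5] y [-270.   -99.5]
scene rim front x [499.7 502.4 535.6] y [-174.7 -101.9]
scene mark 21 [ 582.8 -186.8  148.4]
```

Request:
servo_tool --moves "0 0 0 0 0 -0.145 -1; 0 0 0 0 0 -0.145 -1; -3.1 2.6 0 0 0 0 -1; -3.1 2.6 0 0 0 0 -1; -3.1 2.6 0 0 0 0 -1; -3.1 2.6 0 0 0 0 -1; -3.1 2.6 0 0 0 0 -1; -3.1 2.6 0 0 0 0 -1; -3.1 2.6 0 0 0 0 -1; -3.1 2.6 0 0 0 0 -1; 0 0 4 0 0 0 -1; 0 0 4 0 0 0 -1; 0 0 4 0 0 0 -1; 0 0 4 0 0 0 -1; 0 0 2 0 0 0 -1; 0 0 0 0 0 0 -1; 0 0 0 0 0 0 -1"

```text
time: 2.22
eef_pos: [381.6, 256.9, 60.0]
tool_rot: [0.728, 0.686, 0.0, 0.0]
contact_force: [0.1, 0.3, 0.2]
finger_gap: -0.003
```

```bash
cat > st.py <<'E'
from h import *
from scipy.spatial.transform import Rotation as R
s=status.state();r=R.from_quat(s['tool_rot'])
a=np.radians(-3.45);ex=np.array([np.cos(a),np.sin(a),0]);ey=np.array([-ex[1],ex[0],0]);O=np.array([566.3,179.2,0])
p=s['eef_pos'];print('t',s['time'],'p',p.round(1),'unit',((p-O)@ex).round(1),((p-O)@ey).round(1),'F',s['contact_force'].round(1),'q',s['q'].round(2))
print('x',r.as_matrix()[:,0].round(3),'z',r.as_matrix()[:,2].round(3))
E
python3 st.py
```

```text
t 2.225 p [381.6 256.9  60. ] unit -189.0 66.5 F [0.1 0.3 0.2] q [ 0.49  0.48  2.01  0.    0.65 -1.02]
x [0.06  0.998 0.   ] z [ 0.001  0.    -1.   ]
```

Request:
servo_tool --moves "0 0 2.2 0 0 0 -1; 0 2 0 0 0 0 -1; 0 1.5 0 0 0 0 -1; 0 0.8 0 0 0 0 -1; 0 0.8 0 0 0 0 -1; 0 0.8 0 0 0 0 -1; 0 0 0 0 0 0 -1"

```text
time: 3.1
eef_pos: [440.7, 253.2, 37.4]
tool_rot: [0.728, 0.686, 0.0, 0.0]
contact_force: [0.3, -1.5, 0.1]
finger_gap: 0.0
```

Request:
servo_tool --moves "0 1 0 0 0 0 -1; 0 1 0 0 0 0 -1; 0 1 0 0 0 0 -1; 0 1 0 0 0 0 -1; 0 0.6 0 0 0 0 -1; 0 0 0 0 0 0 -1"

```text
time: 3.85
eef_pos: [486.8, 250.5, 37.4]
tool_rot: [0.728, 0.686, 0.001, 0.0]
contact_force: [-0.8, -0.2, 0.0]
finger_gap: -0.0
```

Request:
servo_tool --moves "0 0.4 0 0 0 0 -1; 0 0.4 0 0 0 0 -1"

```text
time: 4.1
eef_pos: [494.1, 250.0, 37.3]
tool_rot: [0.728, 0.686, -0.0, -0.0]
contact_force: [-1.3, 0.8, 0.3]
finger_gap: -0.002
```

Request:
servo_tool --moves "0 0.3 0 0 0 0 -1; 0 0.3 0 0 0 0 -1"

```text
time: 4.35
eef_pos: [498.1, 249.6, 37.2]
tool_rot: [0.728, 0.686, -0.002, -0.001]
contact_force: [-24.2, 5.0, 17.6]
finger_gap: -0.001
```

Request:
servo_tool --moves "0 0.2 0 0 0 0 -1; 0 0 0 0 0 0 -1"

```text
time: 4.6
eef_pos: [498.1, 249.6, 37.2]
tool_rot: [0.728, 0.686, -0.004, -0.002]
contact_force: [-25.7, 3.7, 18.8]
finger_gap: -0.0
```

The left drawer hit its stop at 26 N, with the face at unit x of about -62 as expected. Now the right one.

Request:
servo_tool --moves "0 -0.6 0 0 0 0 -1; 0 -3 0 0 0 0 -1; 0 -3 0 0 0 0 -1; 0 -3 0 0 0 0 -1; 0 -3 0 0 0 0 -1; -3.3 0 0 0 0 0 -1; -3.3 0 0 0 0 0 -1; -3.3 0 0 0 0 0 -1; -3.2 0 0 0 0 0 -1; 0 0 0 0 0 0 -1; 0 0 0 0 0 0 -1"

```text
time: 5.98
eef_pos: [369.0, 126.6, 37.4]
tool_rot: [0.728, 0.686, 0.0, 0.0]
contact_force: [0.1, 0.1, -0.7]
finger_gap: 0.003
```

```bash
python3 st.py
python3 - <<'E'
from h import *
c=cap('top');save(c,'top1.png');cv2.imwrite('pics/t1.png',cv2.resize(c['pixels'][110:270,160:460,::-1],(750,400),interpolation=cv2.INTER_CUBIC))
E
```

```text
t 5.975 p [369.  126.6  37.4] unit -193.7 -64.4 F [ 0.1  0.1 -0.7] q [ 0.21  0.45  2.19 -0.    0.5  -1.3 ]
x [0.06  0.998 0.   ] z [ 0.001  0.    -1.   ]
```

View pics/t1.png

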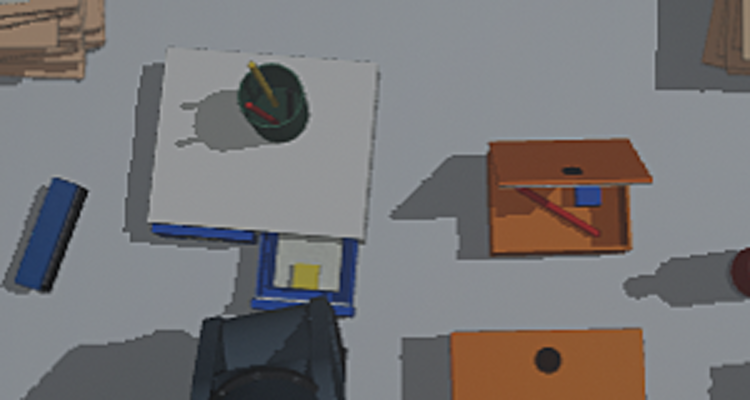

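The left drawer is home (205,233). The right one is still out (305,300), with the gripper just in front of it. Pushing it now.

Request:
servo_tool --moves "0 2 0 0 0 0 -1; 0 1 0 0 0 0 -1; 0 0.8 0 0 0 0 -1; 0 0.8 0 0 0 0 -1; 0 1 0 0 0 0 -1; 0 1 0 0 0 0 -1; 0 1 0 0 0 0 -1; 0 1 0 0 0 0 -1; 0 1 0 0 0 0 -1; 0 0.8 0 0 0 0 -1; 0 0.5 0 0 0 0 -1; 0 0.4 0 0 0 0 -1; 0 0 0 0 0 0 -1"

```text
time: 7.65
eef_pos: [481.6, 119.5, 37.4]
tool_rot: [0.728, 0.686, 0.0, 0.0]
contact_force: [0.1, 0.0, 0.1]
finger_gap: -0.001
```

Request:
servo_tool --moves "0 0.3 0 0 0 0 -1; 0 0.3 0 0 0 0 -1; 0 0.2 0 0 0 0 -1"

```text
time: 8.02
eef_pos: [489.4, 119.0, 37.3]
tool_rot: [0.728, 0.686, 0.0, 0.0]
contact_force: [-1.7, -0.4, 1.2]
finger_gap: -0.002
```

Request:
servo_tool --moves "0 0.2 0 0 0 0 -1; 0 0 0 0 0 0 -1"

```text
time: 8.28
eef_pos: [490.1, 118.9, 37.1]
tool_rot: [0.728, 0.686, -0.001, -0.001]
contact_force: [-6.4, 1.2, 4.7]
finger_gap: -0.003
```

```bash
python3 st.py
```

```text
t 8.275 p [490.1 118.9  37.1] unit -72.4 -64.8 F [-6.4  1.2  4.7] q [ 0.15  0.58  1.9   0.    0.66 -1.37]
x [ 0.06   0.998 -0.   ] z [-0.003 -0.    -1.   ]
```

The right drawer is at the same stop (-72.4). I firm it up slightly, retreat, lift, and travel behind the lid.

Request:
servo_tool --moves "0 0.2 0 0 0 0 -1; 0 0 0 0 0 0 -1; 0 -1 0 0 0 0 -1; 0 -2.5 0 0 0 0 -1; 0 -2.5 0 0 0 0 -1; 0 0 -4 0 0 0 -1; 0 0 -4 0 0 0 -1; 0 0 -4.5 0 0 0 -1; 0 0 -5 0 0 0 -1; 0 0 -5 0 0 0 -1; 0 0 0 0 0 -0.095 -1; 0 0 0 0 0 0 -1"

```text
time: 9.78
eef_pos: [433.4, 122.3, 262.5]
tool_rot: [0.695, 0.719, 0.0, 0.0]
contact_force: [0.4, 0.2, -1.1]
finger_gap: 0.001
```

```bash
python3 st.py
```

```text
t 9.775 p [433.4 122.3 262.5] unit -129.3 -64.8 F [ 0.4  0.2 -1.1] q [ 0.17  0.14  1.87 -0.    1.13 -1.43]
x [-0.035  0.999  0.   ] z [ 0.001  0.    -1.   ]
```

Request:
servo_tool --moves "-4 2.2 0 0 0 0 -1; -4 2.2 0 0 0 0 -1; -4 2.2 0 0 0 0 -1; -4 2.2 0 0 0 0 -1; -4 2.2 0 0 0 0 -1; -4 2.2 0 0 0 0 -1; -4 2.2 0 0 0 0 -1; -3.5 2.2 0 0 0 0 -1; 0 0 0 0 0 0 -1; 0 0 3 0 0 0 -1; 0 0 3 0 0 0 -1; 0 0 3 0 0 0 -1; 0 0 1 0 0 0 -1; 0 0 0 0 0 0 -1; 0 0 0 0 0 0 -1"

```text
time: 11.65
eef_pos: [620.8, -186.3, 163.6]
tool_rot: [0.695, 0.719, 0.0, 0.001]
contact_force: [0.3, -0.8, -0.4]
finger_gap: -0.002
```

```bash
python3 st.py;python3 - <<'E'
from h import *
c=cap('scene');cv2.imwrite('pics/s1.png',cv2.resize(c['pixels'][60:300,160:480,::-1],(800,600),interpolation=cv2.INTER_CUBIC))
E
```

```text
t 11.65 p [ 620.8 -186.3  163.6] unit 76.4 -361.6 F [ 0.3 -0.8 -0.4] q [-0.36  0.6   1.45 -0.    1.09 -1.97]
x [-0.035  0.999 -0.001] z [ 0.002 -0.001 -1.   ]
```

View pics/s1.png

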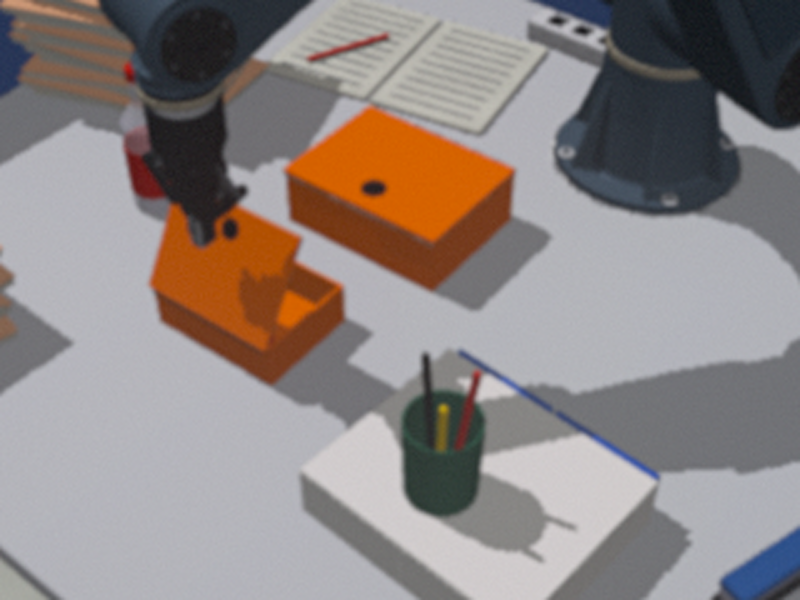

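Both drawers are shut (blue line from 460,350 to 658,478). The fingertip (200,235) stands just behind the lid's outer face near the mark (230,229). Next I compute the arc.

Run:
```python
import numpy as np
h=630.6; s=105
f=np.radians([58,54,48,42,36,30,24,18,12,8,4,2,0])
X=h-s*np.cos(f)+8*np.sin(f)+11; Z=55+s*np.sin(f)+8*np.cos(f)+8
d=np.c_[np.r_[X[0]-620.8,np.diff(X)],-np.r_[Z[0]-163.6,np.diff(Z)]]/10
for a,x,z,r in zip(np.degrees(f),X,Z,d):print(a.round(),x.round(1),z.round(1),r.round(2))
```

```text
58.0 592.7 156.3 [-2.81  0.73]
54.0 586.4 152.6 [-0.64  0.36]
48.0 577.3 146.4 [-0.91  0.63]
42.0 568.9 139.2 [-0.84  0.72]
36.0 561.4 131.2 [-0.76  0.8 ]
30.0 554.7 122.4 [-0.67  0.88]
24.0 548.9 113.0 [-0.57  0.94]
18.0 544.2 103.1 [-0.47  1.  ]
12.0 540.6 92.7 [-0.37  1.04]
8.0 538.7 85.5 [-0.18  0.71]
4.0 537.4 78.3 [-0.13  0.72]
2.0 536.9 74.7 [-0.05  0.36]
0.0 536.6 71.0 [-0.03  0.37]
```

Request:
servo_tool --moves "0 -0.8 0.7 0 0 0 -1; 0 -1 0 0 0 0 -1; 0 -1 0 0 0 0 -1; 0 -0.65 0.35 0 0 0 -1; 0 -0.45 0.3 0 0 0 -1; 0 -0.45 0.3 0 0 0 -1"

```text
time: 12.45
eef_pos: [576.7, -187.9, 145.7]
tool_rot: [0.695, 0.719, 0.0, 0.0]
contact_force: [0.4, -1.2, 1.1]
finger_gap: 0.006
```

Request:
servo_tool --moves "0 -0.4 0.35 0 0 0 -1; 0 -0.4 0.35 0 0 0 -1; 0 -0.4 0.4 0 0 0 -1; 0 -0.35 0.4 0 0 0 -1; 0 -0.35 0.45 0 0 0 -1; 0 -0.35 0.45 0 0 0 -1"

```text
time: 13.2
eef_pos: [554.1, -188.6, 121.4]
tool_rot: [0.695, 0.719, 0.0, -0.0]
contact_force: [1.3, -0.7, 1.5]
finger_gap: -0.004
```

Request:
servo_tool --moves "0 -0.3 0.5 0 0 0 -1; 0 -0.25 0.5 0 0 0 -1; 0 -0.25 0.5 0 0 0 -1; 0 -0.2 0.5 0 0 0 -1; 0 -0.2 0.5 0 0 0 -1; 0 -0.2 0.5 0 0 0 -1"

```text
time: 13.95
eef_pos: [540.4, -189.1, 91.5]
tool_rot: [0.695, 0.719, 0.0, 0.0]
contact_force: [0.4, 1.3, 1.3]
finger_gap: -0.0
```

```bash
python3 st.py;python3 - <<'E'
from h import *
c=cap('scene');cv2.imwrite('pics/s2.png',cv2.resize(c['pixels'][90:240,180:380,::-1],(800,600),interpolation=cv2.INTER_CUBIC))
E
```

```text
t 13.95 p [ 540.4 -189.1   91.5] unit -3.7 -369.2 F [0.4 1.3 1.3] q [-0.42  0.58  1.71  0.    0.85 -2.02]
x [-0.035  0.999 -0.   ] z [ 0. -0. -1.]
```

View pics/s2.png

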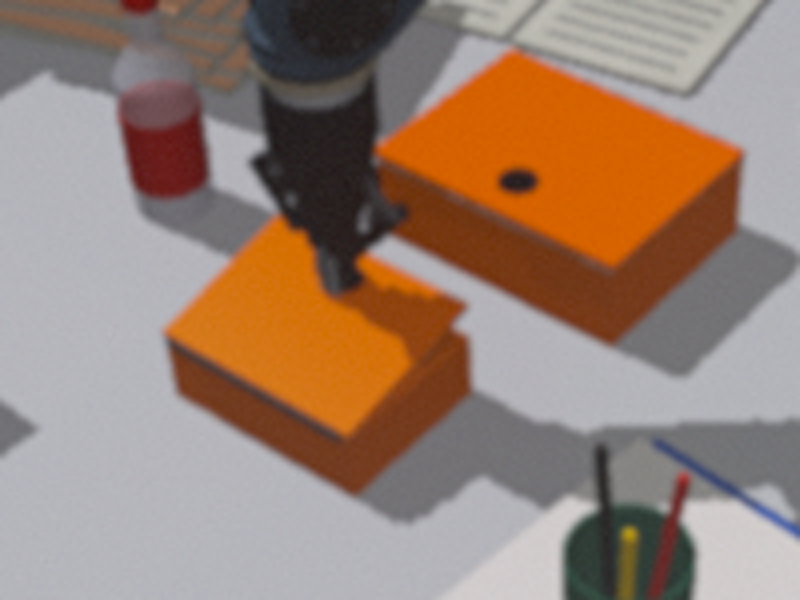

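The lid is following the tip at about 12° open (tip at 340,285), and the box stays put.

Request:
servo_tool --moves "0 -0.15 0.5 0 0 0 -1; 0 -0.1 0.5 0 0 0 -1; 0 -0.1 0.4 0 0 0 -1; 0 0 0.3 0 0 0 -1; 0 0 0.2 0 0 0 -1; 0 0 0 0 0 0 -1"

```text
time: 14.75
eef_pos: [536.8, -189.2, 72.6]
tool_rot: [0.695, 0.719, -0.0, -0.0]
contact_force: [-0.4, 0.3, -0.3]
finger_gap: 0.0
```

Request:
servo_tool --moves "0 0 0.15 0 0 0 -1; 0 0 0.15 0 0 0 -1; 0 0 0 0 0 0 -1"

```text
time: 15.12
eef_pos: [537.0, -189.3, 70.9]
tool_rot: [0.695, 0.719, -0.0, 0.0]
contact_force: [-5.6, 1.4, 14.3]
finger_gap: 0.001
```

Request:
servo_tool --moves "0 0 0.1 0 0 0 -1; 0 0 0 0 0 0 -1; 0 0 0 0 0 0 -1"

```text
time: 15.5
eef_pos: [537.0, -189.3, 70.7]
tool_rot: [0.695, 0.719, 0.0, 0.0]
contact_force: [-8.8, 3.4, 23.5]
finger_gap: 0.002
```

Request:
servo_tool --moves "0 0 -0.5 0 0 0 -1; 0 0 -3 0 0 0 -1; 0 0 -4 0 0 0 -1; 0 0 -4 0 0 0 -1; 0 0 -4 0 0 0 -1; 0 0 -4 0 0 0 -1; 4 -2 0 0 0 0 -1; 4 -2 0 0 0 0 -1; 4 -2 0 0 0 0 -1; 4 -2 0 0 0 0 -1; 4 0 0 0 0 0 -1; 0 0 0 0 0 0 -1; 0 0 0 0 0 0 -1"

```text
time: 17.12
eef_pos: [450.0, 7.6, 263.8]
tool_rot: [0.694, 0.72, -0.0, 0.0]
contact_force: [-1.1, 0.2, 0.1]
finger_gap: 0.001
```

```bash
python3 st.py
python3 - <<'E'
from m import *
for n in('scene','top'):
    c=cap(n); save(c,n+'9.png'); np.savez(n+'9.npz',W=cloud(c),p=c['pixels'])
run(tag='9')
for n in('scene','top'):
    W0,W=[np.load(n+t+'.npz')['W'] for t in '09']
    d=np.load(n+'9.npz')['p'];hs=cv2.cvtColor(d,cv2.COLOR_RGB2HSV);x,y,z=W[...,0],W[...,1],W[...,2]
    k=(hs[...,0]<14)&(hs[...,1]>150)&(z>45)&(x>470)&(x<670)&(y<-70)&(y>-300)
    if k.sum()>200:
        P=W[k&(z>57)];c=P.mean(0);nn=np.linalg.svd(P-c,full_matrices=False)[2][2];nn*=np.sign(nn[2])
        print(n,'lid n',nn.round(3),'c',c.round(1),rect(P))
E
```

```text
t 17.125 p [450.    7.6 263.8] unit -105.8 -178.3 F [-1.1  0.2  0.1] q [-0.09  0.14  1.87 -0.    1.14 -1.69]
x [-0.036  0.999 -0.   ] z [ 0. -0. -1.]
top desk z -0.15059156733977447
 carcass (array([625.7, 174.8]), array([265.6, 221.3]), 86.59) 65.34927437799588
 blue [221 199  62   9 238] (array([511.2, 212.9]), array([188.1,  12.5]), 86.47) [53. 59. 64.]
 orange [ 355  167   59   45 2350] (array([ 563.5, -190.3]), array([132.1, 171.9]), 2.51) [56. 62. 68.]
 orange [ 349  242   69   19 1116] (array([ 374.9, -167. ]), array([ 52.9, 235.1]), 0.98) [77. 82. 87.]
scene desk z -0.1413476265293138
 carcass (array([624.7, 177.1]), array([266.7, 228.5]), 86.66) 66.11109479040668
 blue [350 204  29  19  30] (array([506.8, 129.3]), array([92.4,  6.2]), 88.18) [58. 61. 63.]
 blue [384 226  39  25  53] (array([514.2, 251.5]), array([113.3,   6.5]), 85.82) [57. 60. 63.]
 orange [216 119  15  20 195] (array([ 493.6, -408.8]), array([12.9, 43.9]), 69.95) [34. 63. 91.]
 orange [ 275  119   68   55 1177] (array([ 381.3, -168.7]), array([ 61.5, 226.9]), 0.12) [12. 47. 83.]
 orange [ 222  149   75   63 1121] (array([ 567.2, -186.8]), array([133.5, 173.7]), 1.41) [11. 42. 66.]
scene lid n [ 0.002 -0.003  1.   ] c [ 578.  -183.7   62.8] (array([ 566.5, -187. ]), array([132., 173.]), 2.06)
top lid n [-0.001  0.     1.   ] c [ 563.5 -189.    62.6] (array([ 563.4, -190.1]), array([132.1, 171.5]), 2.51)
```

View pics/scene9.png

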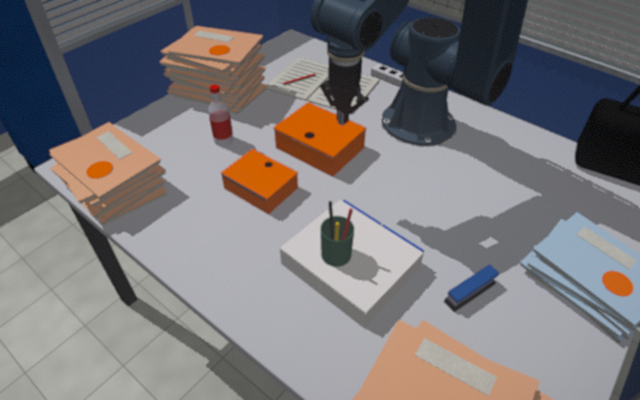

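View pics/top9.png

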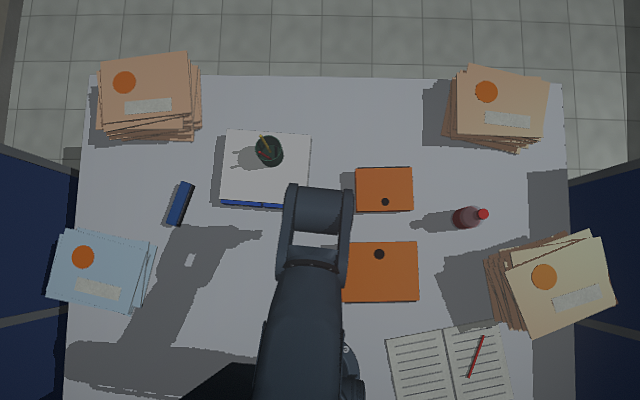

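The lid lies flat at 63 mm, both fronts are home, and the cup, bottle and stapler are where they were. Handing in.

```bash
python3 -c "
from bench import job
print(job.hand_in())"
```

```text
the job is handed in; nothing more can be done
None
```

I pushed the left drawer and then the right drawer home with the closed fingertips. I then pushed the small orange box's lid down from its outer face until it was fully shut, backed the arm clear of everything and handed in at about 17 s.

**Drawers:** Each one stopped firmly; I read 26 N on the left and 6 N on the right, then pushed the right 2 mm more. In the last pictures both fronts are centred about 56 mm ahead of the unit's origin. That matches fully home, with the outer face at 62 mm.

**Lid:** It met its stop, and I pressed to about 24 N. It now lies level at 63 mm, as it should when shut.

**Other things:** In the last pictures the box, pen cup, bottle and stapler stand where they did. I judged the cup, bottle and stapler by eye. The box front was at about x 498–500 mm at the start, and the shut lid's position agrees with that to within the camera's few millimetres. No checks failed or disagreed beyond that.

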